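Slide the chopping board into its notch and lock it

ROBOT

A 6-joint arm with a two-finger parallel gripper is mounted at the origin on the work surface. World frame = base frame: x ahead of the robot, y to its left, z up, the work surface at z = 0. Lengths are in m, angles in rad, forces in N, time in s.
With the tool pointing down it reaches from about 0.35 to 0.875 m from the base axis. Payload 4.2 kg.
Tool frame: the origin (TCP) lies midway between the tips of the shut fingers; the grasp point (between the pads) lies 19 mm behind it; z points along the fingers, y is the direction in which the jaws open and shut (so a half turn about z gives the same grasp; the last joint's range is limited). The gripper opens to 87 mm and grips with 3 to 60 N. Pads are 19 mm wide; open, the fingers measure 117 mm over their backs; the gripper's body (75 mm by 190 mm) begins 51 mm behind the grasp point.
Start: joints at [1.419, 0.385, 0.008, 0, -1.194, -0.259], TCP at [0.25, 0.573, 0.223] pointing down, gripper open.
Joint ranges: [-3.14, 3.14], [-1.21, 2.06], [-1.07, 1.41], [-3.16, 2.05], [-2.99, -0.16], [-3.1, 3.1]. Speed limits (rad/s): [2.79, 2.79, 3.14, 3.14, 3.14, 3.14].

INTERFACE

Orientations are given as a rotation vector (axis times angle).
In Python, from plant import env gives the robot as it stands.
- The arm moves only by the shell command python3 -m inch 'ROWS' [FORCE]. ROWS is JSON, one flat list of numbers, 7 for each row, row after row: the shift along the tool's x, y, z scaled (see below), then the turn, a rotation vector about the tool's x, y, z scaled (see below), then the opening, from 0 (shut) to 1 (fully open). In form: [x, y, z, ax, ay, az, hand, x, y, z, ax, ay, az, hand, ...]. A call has 1 to 10 rows; each row shifts and turns the pose as measured when the row begins, along the tool's axes as they then stand; what a row does not reach is not made up. The controller multiplies each number of a shift by 4 cm and each number of a turn by 0.5 rad. A row lasts 1/12 s, in which the tool goes at most 41.7 mm and 7.16 degrees, less where a joint would pass 70% of its speed; a pose out of reach is approached as far as the arm can. A call with a number of a shift or a turn outside -1 to 1 is refused whole. A call with a gripper value outside its range is refused whole. The fingers move at their own pace and stop on an object; FORCE is the grip in N (left out, the last holds). Time passes only in rows, so rows that do not move let the fingers close. It gives the time, the measured TCP pose, the force and the opening at its end, in the units of the state.
- env.state(): the state, without advancing time (a new reading comes with each control period).
- env.grab_frame(name): name is "scene" or "top" or "wrist"; returns the picture (384x512x3 uint8, red, green, blue); there is no depth.
- env.get_calibration(name): a dict with "fovy" (degrees; the focal length in pixels is half the picture's height over the tangent of half this angle, whatever the lens; pixels are square), "cx", "cy" (the principal point, pixels), "cam_to_world" (4x4, takes a point from camera to world coordinates). Camera axes: x right, y up, looking along -z (the intrinsics and any distortion apply to the point x, -y, -z); pixel columns grow to the right and rows downward; lengths in m; the calibration is good to about 2 mm. The wrist camera is an equidistant fisheye: a pixel r from the principal point sees the ray r / f radians off the axis. A picture is of the moment at which its call begins: read the wrist's pose just before it. get_calibration takes no time and is no camera call; for the wrist camera it gives the pose at the moment of the call.
- env.close_job(): hands the job in, once; it reports no verdict.
The state is a dict: "clock": time; "joints": joint angles; "joint_vel": joint speeds; "effort": joint torques, N m; "position": TCP position; "tool_rot": TCP orientation; "contact_force": force on the tool from outside, world axes, zero at the start; "moment": the same for the moment, N m; "gripper_width": finger opening in m.
Only numpy, scipy, OpenCV 4.12 (cv2) and the standard library are available. Lean on these libraries where they do the work, as an engineer would, in place of code of your own. Each camera call takes 0.05 s, during which the arm holds its last target.

TASK

With a fingertip, push the bamboo board along the rails of the draining trough until you feel it drop into the locating notch halfway along, without lifting or tipping it. Then, still only pushing, swing the red keeper by its knob fully across the board to lock it there. Leave the cutlery tray and everything else where it stands.

Things in the scene. Friction and masses are not known exactly. Their poses are not given: they have to be found in the camera images.
- trough: Fixed steel draining trough, 226 (x) x 560 (y) mm; origin: centre of underside, z up. Two rails run along its y, tops 60 mm above the worktop; guide walls outside them (inner faces x = +-88) reach 76, end walls (y = +-277) reach 50. Between the rails (x -48 to 48) it is open down to 6 mm. Half way along are notches 6 mm deep, 22 long, one per foot of the board.
- seat (a point): Middle of the notches: trough's centre line, mid length, 54 mm above the worktop (notch floor); axes as the trough's. The board's feet drop in all at once, only when the board's origin comes within 3 mm of here; upright notch sides then stop it, from whichever end it came.
- board: Loose bamboo board, 172 (x) x 150 (y, along the rails) x 16 thick, on rubber feet 8 high. Origin: centre, level with the feet's undersides; axes as the trough's; 0.3 to 0.65 kg. Slab 68 to 84 mm above the worktop on the rails, 62 to 78 once dropped. Starts 135 to 165 mm from the seat towards either rail end; a fingertip let down in the open middle reaches its outer end edge. Slides at 2 to 6 N.
- tray: Loose white cutlery tray, 168 x 80 x 30 high, about 0.6 kg, standing on the rails at the other end from the board; origin at the centre of its underside. To be left alone; it is clear of the seated board by about 20 mm or more.
- pivot (a point): Vertical hinge axis of the red swivel keeper, outside the guide wall on the trough's -x side (nearer the robot), mid length, 109 mm from the trough's centre line; the point is 88 mm above the worktop, on the keeper arm's upper face.
- knob (a point): Centre of the top of the keeper's red upright knob, 62 mm from the pivot. Knob 16 mm dia, from 88 to 112 mm above the worktop, on the flat red arm (16 wide, 75 from pivot to tip, from 81 to 88 mm above the worktop).
- keeper (a joint): Keeper angle, rad: 0 when its arm points along the trough's -y, beside the rails; grows anticlockwise from above to a stop at 1.571, where the arm points along +x across the dropped board, 3 mm over it. Starts at -0.25 to 0 (stop at -0.3), stays where left, needs about 1 N at the knob. A board not dropped stands too high for it to pass.
- mug: Bystander: blue ceramic mug, 80 dia x 85 high mm; origin at the centre of its underside. To be left alone.
- sponge: Bystander: yellow and green sponge, 100 x 65 x 32 high mm; origin at the centre of its underside. To be left alone.
- soap: Bystander: green soap bottle, 60 dia x 150 high mm; origin at the centre of its underside. To be left alone.
- jar: Bystander: amber glass jar with steel cap, 70 dia x 90 high mm; origin at the centre of its underside. To be left alone.
- bowl: Bystander: white bowl, 140 dia x 60 high mm; origin at the centre of its underside. To be left alone.
- spatula: Bystander: kitchen spatula lying on the worktop, 280 mm long, 65 wide at the blade; origin at mid length, underside. To be left alone.
- coaster: Bystander: cork coaster, 90 dia x 10 high mm; origin at the centre of its underside. To be left alone.

How it is judged:
On the way, in this order (a step that is already met when the one before it is completed fails the run):
1. the board has dropped level into the notches, the keeper still open (z of board in the frame of seat below 0.002 m and horizontal distance between board and seat below 0.007 m and angle between board's own z axis and vertical below 0.02 rad and value of joint keeper below 0.6 rad), for 0.2 s.
2. the keeper is swung across the seated board (z of board in the frame of seat below 0.002 m and horizontal distance between board and seat below 0.007 m and angle between board's own z axis and vertical below 0.02 rad and value of joint keeper above 1.4 rad), for 0.2 s.
At the end, for the whole second after the job is handed in: the board lies still and level in the notches (feet within 2 mm of the notch floor, origin within 7 mm of the seat, tilt under 0.02 rad), the keeper stands still across it (over 1.4 rad), and the tray is within 15 mm of where it was (all of step 2 and linear speed of board below 0.01 m/s and velocity of joint keeper between -0.05 and 0.05 rad/s and distance of tray from where it was at the start of the episode below 0.015 m); the robot touches nothing.
It fails at once if the board is lifted off the rails (z of board in the frame of seat above 0.014 m).
It fails at once if the board is tipped (angle between board's own z axis and vertical above 0.12 rad).
It fails at once if the cutlery tray is shifted or lifted (distance of tray from where it was at the start of the episode above 0.015 m).
It fails at once if another thing on the worktop is disturbed (distance of any of mug, sponge, soap, jar, bowl, spatula, coaster from where it was at the start of the episode above 0.025 m).
It also fails if it takes over 54 s, if anything falls off the work surface, if the arm or the gripper's body presses on something with over 40 N, if the wrist force passes 120 N, or if a joint passes its speed limit or range.

## Working session

There is one attempt and no reset: what is moved stays moved. The work goes in short steps, Python scripts to look and compute and a shell command to move; the robot and the scene stay as the last step left them, time stands still between calls to the robot, and variables do not carry over. Pictures are saved under pics/ and viewed, and the job is handed in when it is done.

```bash
mkdir -p pics; ls
python3 - <<'E'
from plant import env
import cv2
s=env.state();print(s)
for n in("scene","top"):
    cv2.imwrite(f"pics/{n}0.png",env.grab_frame(n)[:,:,::-1]);print(n,env.get_calibration(n))
E
```

```text
pics
{'clock': 0.0, 'joints': array([ 1.41856068e+00,  3.85521722e-01,  6.63120489e-03, -5.01998612e-04,
       -1.19398624e+00, -2.58607020e-01]), 'joint_vel': array([-0.0009256 , -0.00137419, -0.00071091, -0.00015886, -0.00106582,
       -0.0002883 ]), 'effort': array([-9.69977082e-04, -3.90668106e+01,  1.87400204e+01,  4.22014430e+00,
        1.08654777e-02, -1.96083506e-04]), 'position': array([0.2493519 , 0.5724502 , 0.22148228]), 'tool_rot': array([ 3.07342361e+00, -6.40676745e-01, -5.57779078e-04]), 'contact_force': array([-1.07415847, -0.23743885, -0.12438035]), 'moment': array([ 0.00457356,  0.03651034, -0.02485563]), 'gripper_width': 0.08679555227380131}
scene {'fovy': 43.95438791149238, 'cx': 256.78314560383194, 'cy': 192.12695373534456, 'cam_to_world': array([[ 0.49611128, -0.61548819,  0.61241153,  1.26737797],
       [ 0.86819274,  0.34294479, -0.35865058, -0.50110224],
       [ 0.01072186,  0.70962184,  0.70450116,  0.99907521],
       [ 0.        ,  0.        ,  0.        ,  1.        ]])}
top {'fovy': 45.06105737035301, 'cx': 256.30949701308816, 'cy': 192.08729255736253, 'cam_to_world': array([[-9.27612125e-03,  9.79475117e-01, -2.01351554e-01,
         1.86771753e-01],
       [-9.99956679e-01, -9.24119610e-03,  1.11346432e-03,
        -3.47922330e-02],
       [-7.70118597e-04,  2.01353160e-01,  9.79518408e-01,
         1.39556345e+00],
       [ 0.00000000e+00,  0.00000000e+00,  0.00000000e+00,
         1.00000000e+00]])}
```

View pics/top0.png

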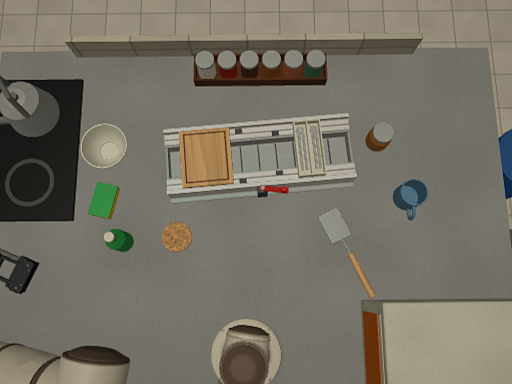

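View pics/scene0.png

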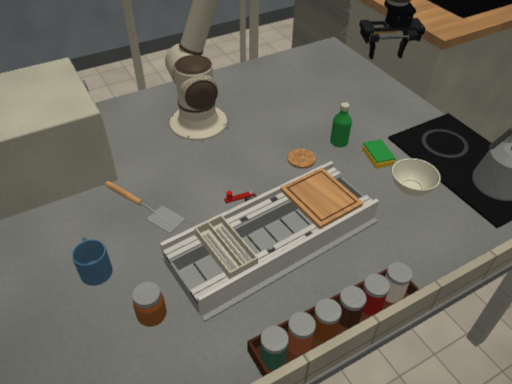

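The top picture shows the board at about (206,157), the tray at (310,148), and the red keeper from (262,191) to (287,189). I'll enlarge it and measure.

```bash
cat > h.py <<'E'
import numpy as np,cv2
from plant import env
def ray(n,u,v):
    c=env.get_calibration(n);f=192/np.tan(np.radians(c['fovy']/2))
    T=c['cam_to_world'];d=T[:3,:3]@np.array([(u-c['cx'])/f,-(v-c['cy'])/f,-1]);return T[:3,3],d
def pt(n,u,v,z):
    o,d=ray(n,u,v);return o+d*(z-o[2])/d[2]
def px(n,p):
    c=env.get_calibration(n);f=192/np.tan(np.radians(c['fovy']/2))
    T=c['cam_to_world'];q=T[:3,:3].T@(np.array(p)-T[:3,3]);return c['cx']+f*q[0]/-q[2],c['cy']-f*q[1]/-q[2]
E
python3 - <<'E'
from h import *
im=cv2.imread('pics/top0.png')
cv2.imwrite('pics/topc.png',cv2.resize(im[100:215,150:370],None,fx=3.6,fy=3.6,interpolation=cv2.INTER_CUBIC))
im2=cv2.imread('pics/scene0.png')
cv2.imwrite('pics/scc.png',cv2.resize(im2[155:315,150:390],None,fx=3.3,fy=3.3,interpolation=cv2.INTER_CUBIC))
h=cv2.cvtColor(im,cv2.COLOR_BGR2HSV)
m=((h[...,0]<20)&(h[...,0]>8)&(h[...,1]>90)&(h[...,2]>110)).astype(np.uint8)
m[:, :175]=0;m[:,240:]=0;m[:120]=0;m[195:]=0
c=max(cv2.findContours(m,0,2)[0],key=cv2.contourArea)
b=cv2.boxPoints(cv2.minAreaRect(c));P=np.array([pt('top',u,v,.084) for u,v in b]);print(b,P,P.mean(0))
print([np.linalg.norm(P[i]-P[i-1]) for i in range(4)])
for n,I in(('top',im),('scene',im2)):
    h=cv2.cvtColor(I,cv2.COLOR_BGR2HSV)
    r=(((h[...,0]<6)|(h[...,0]>174))&(h[...,1]>170)&(h[...,2]>90)).astype(np.uint8)
    for c in cv2.findContours(r,0,2)[0]:
        if cv2.contourArea(c)>15: print(n,cv2.minAreaRect(c),cv2.contourArea(c))
E
```

```text
[[177.2458  131.32645]
 [228.38087 126.87991]
 [233.25142 182.89117]
 [182.11635 187.3377 ]] [[0.64305095 0.19710597 0.084     ]
 [0.65550127 0.04508576 0.084     ]
 [0.48428334 0.03044501 0.084     ]
 [0.47246753 0.17870138 0.084     ]] [0.56382577 0.11283453 0.084     ]
[np.float64(0.17157340610057661), np.float64(0.15252919351564098), np.float64(0.17184275946777197), np.float64(0.14872647573613712)]
top ((275.0, 189.0), (6.0, 24.0), 90.0) 91.0
scene ((236.984619140625, 193.77691650390625), (10.086166381835938, 26.399442672729492), 74.74488067626953) 103.5
```

View pics/topc.png

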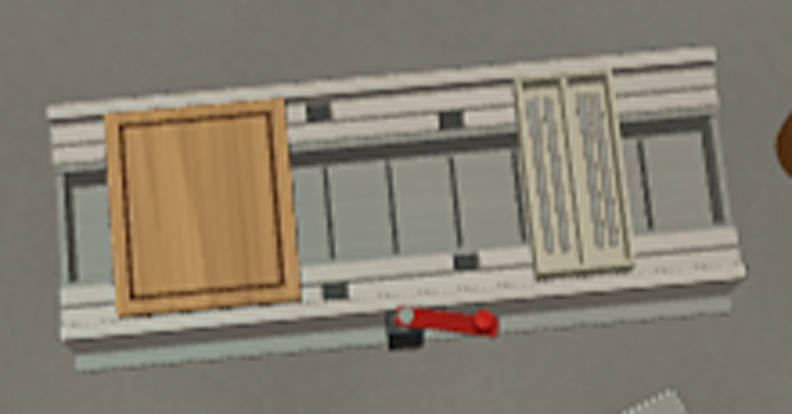

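View pics/scc.png

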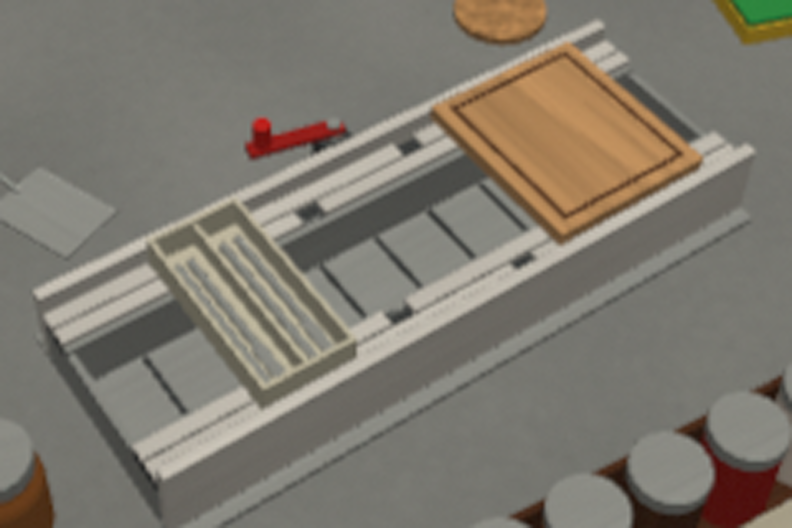

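The crop shows the four notches at roughly (318,110), (451,120), (335,290) and (466,261), the pivot screw at (405,317), the knob at (485,321), and the tray from 515 to 632.

Run:
```python
from h import *
T=lambda U,V,z:pt('top',150+(U+.5)/3.6-.5,100+(V+.5)/3.6-.5,z)
S=lambda U,V,z:pt('scene',150+(U+.5)/3.3-.5,155+(V+.5)/3.3-.5,z)
np.set_printoptions(precision=4,suppress=True)
N=np.array([T(*p,.057) for p in[(318,110),(451,120),(335,290),(466,261)]]);print(N,'mean',N.mean(0))
N=np.array([S(*p,.057) for p in[(310,212),(410,146),(399,314),(523,260)]]);print(N,'mean',N.mean(0))
print('pivot',T(405,317,.088),S(334,125,.088))
print('knob',T(485,320,.112),S(262,123,.112))
for nm,l in(('board',[(106,115),(284,99),(300,298),(120,315)]),('tray',[(515,80),(609,70),(632,268),(538,276)])):
    z=.084 if nm=='board' else .09
    P=np.array([T(*p,z) for p in l]);print(nm,P,P.mean(0))
for l in([(433,108),(573,45),(700,158),(566,240)],):
    P=np.array([S(*p,.084) for p in l]);print('board s',P,P.mean(0))
P=np.array([S(*p,.09) for p in[(148,242),(237,203),(355,347),(262,400)]]);print('tray s',P,P.mean(0))
P=np.array([T(*p,.076) for p in[(48,106),(715,50),(62,335),(744,270)]]);print('wall',P,P.mean(0))
```

```text
[[ 0.6543  0.0176  0.057 ]
 [ 0.6444 -0.0944  0.057 ]
 [ 0.4983  0.0038  0.057 ]
 [ 0.522  -0.1047  0.057 ]] mean [ 0.5797 -0.0444  0.057 ]
[[ 0.5191 -0.1023  0.057 ]
 [ 0.4947  0.0067  0.057 ]
 [ 0.6434 -0.0931  0.057 ]
 [ 0.6449  0.0193  0.057 ]] mean [ 0.5755 -0.0423  0.057 ]
pivot [ 0.4684 -0.0532  0.088 ] [ 0.4689 -0.0521  0.088 ]
knob [ 0.4602 -0.1159  0.112 ] [ 0.4599 -0.1132  0.112 ]
board [[0.6422 0.1916 0.084 ]
 [0.6547 0.0446 0.084 ]
 [0.4857 0.0313 0.084 ]
 [0.473  0.1762 0.084 ]] [0.5639 0.1109 0.084 ]
tray [[ 0.6672 -0.1464  0.09  ]
 [ 0.6752 -0.2243  0.09  ]
 [ 0.5066 -0.2367  0.09  ]
 [ 0.5007 -0.1607  0.09  ]] [ 0.5874 -0.192   0.09  ]
board s [[0.4881 0.032  0.084 ]
 [0.4806 0.1806 0.084 ]
 [0.6433 0.1909 0.084 ]
 [0.6623 0.0447 0.084 ]] [0.5685 0.1121 0.084 ]
tray s [[ 0.512  -0.2388  0.09  ]
 [ 0.5092 -0.1615  0.09  ]
 [ 0.6755 -0.1504  0.09  ]
 [ 0.6836 -0.2298  0.09  ]] [ 0.5951 -0.1951  0.09  ]
wall [[ 0.6533  0.2415  0.076 ]
 [ 0.6972 -0.3158  0.076 ]
 [ 0.4587  0.224   0.076 ]
 [ 0.5075 -0.33    0.076 ]] [ 0.5792 -0.0451  0.076 ]
```

Two views agree: the trough is yawed about 0.083 rad, the seat is near (0.577,-0.044), the board is about 155 mm towards +y, and the keeper is at about -0.22. First I'll turn the tool to line up with the trough and shut the fingers.

```bash
cat >> h.py <<'E'
from scipy.spatial.transform import Rotation as R
seat=np.array([.5773,-.0437,0.]);th=.083
X=np.array([np.cos(th),np.sin(th),0]);Y=np.array([-np.sin(th),np.cos(th),0])
piv=np.array([.4687,-.0527,0])
def rep(tgt=None,yaw=None):
    s=env.state();r=R.from_rotvec(s['tool_rot']).as_matrix();p=s['position'];q=p-seat
    np.set_printoptions(precision=4,suppress=True)
    x=r[:,0];print('t',round(s['clock'],2),'p',p,'trough',q@X,q@Y,'yaw',np.arctan2(x[1],x[0]),'tilt',r[:,2],'F',s['contact_force'],'w',s['gripper_width'])
    if tgt is not None: print('units',r.T@(np.array(tgt)-p)/.04)
def tr(a,b,z): v=seat+a*X+b*Y;return [v[0],v[1],z]
E
python3 -m inch '[0,0,0,0,0,-0.247,0, 0,0,0,0,0,-0.247,0, 0,0,0,0,0,-0.247,0, 0,0,0,0,0,-0.247,0]' 20
python3 -c "
from h import *
rep(tr(0,.264,.2),th)"
```

```text
clock: 0.43
position: [0.2488, 0.5711, 0.2188]
tool_rot: [3.131, 0.147, -0.005]
contact_force: [-0.2, -0.2, -0.4]
gripper_width: 0.0681
t 0.43 p [0.2488 0.5711 0.2188] trough -0.2763493281558416 0.6399627377460939 yaw 0.09356257756763924 tilt [-0.0026 -0.0069 -1.    ] F [-0.1731 -0.1596 -0.4386] w 0.06805741348094582
units [6.8106 9.4683 0.5116]
```

```bash
python3 -m inch '[0.6,0.83,0,0,0,0,0, 0.6,0.83,0,0,0,0,0, 0.6,0.83,0,0,0,0,0, 0.6,0.83,0,0,0,0,0, 0.6,0.83,0,0,0,0,0, 0.6,0.83,0,0,0,0,0, 0.6,0.83,0,0,0,0,0, 0.6,0.83,0,0,0,0,0]'
python3 -c "
from h import *
rep(tr(0,.264,.2),th)"
```

```text
clock: 1.1
position: [0.4658, 0.3243, 0.2147]
tool_rot: [3.125, 0.178, -0.012]
contact_force: [0.3, 0.9, -0.3]
gripper_width: 0.0151
t 1.1 p [0.4658 0.3243 0.2147] trough -0.08061322780680065 0.37595441568814414 yaw 0.11380954199190535 tilt [-0.0073 -0.0124 -0.9999] F [ 0.2846  0.858  -0.261 ] w 0.01511054808977836
units [1.9313 2.8554 0.3837]
```

```bash
python3 -m inch '[0.55,0.8,0,0.012,0.008,0.03,0, 0.55,0.8,0,0.012,0.008,0.03,0, 0.5,0.8,0,0,0,0,0, 0.4,0.6,0,0,0,0,0, 0,0,0,0,0,0,0]'
python3 -c "
from h import *
rep(tr(0,.264,.2),th)"
```

```text
clock: 1.52
position: [0.5626, 0.2003, 0.2125]
tool_rot: [3.137, 0.118, -0.006]
contact_force: [0.1, 1.7, -1.2]
gripper_width: 0.0001
t 1.52 p [0.5626 0.2003 0.2125] trough 0.0055817245309770485 0.24435590648091318 yaw 0.07521414036238386 tilt [-0.0036 -0.0022 -1.    ] F [ 0.1007  1.7035 -1.1923] w 0.00012184274593928185
units [-0.1422 -0.4906  0.3111]
```

```bash
python3 -m inch '[-0.15,-0.5,0,0,0,0,0, 0,0,0.8,0,0,0,0, 0,0,0.8,0,0,0,0, 0,0,0.5,0,0,0,0, 0,0,0,0,0,0,0]'
python3 - <<'E'
from h import *
rep(tr(0,.264,.058))
im=env.grab_frame('top')[:,:,::-1];cv2.imwrite('pics/t1.png',cv2.resize(im[90:230,140:340],None,fx=3.6,fy=3.6))
im=env.grab_frame('scene')[:,:,::-1];cv2.imwrite('pics/s1.png',cv2.resize(im[90:280,240:450],None,fx=3,fy=3))
E
```

```text
clock: 1.93
position: [0.5559, 0.2182, 0.1256]
tool_rot: [3.139, 0.106, -0.004]
contact_force: [-0.6, 1.2, -0.8]
gripper_width: 0.0006
t 1.93 p [0.5559 0.2182 0.1256] trough 0.000371257640909731 0.26275734460309247 yaw 0.0676818522600874 tilt [-0.0022 -0.0005 -1.    ] F [-0.6291  1.2389 -0.7832] w 0.0005686207477434746
units [-0.006  -0.0315  1.6912]
```

View pics/s1.png

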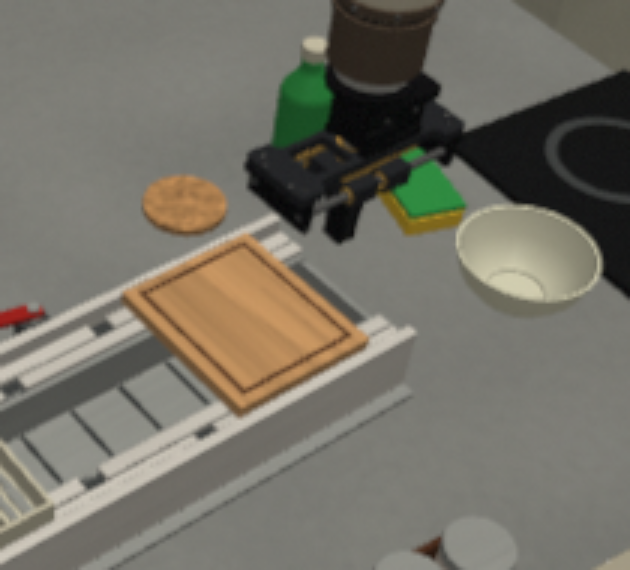

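View pics/t1.png

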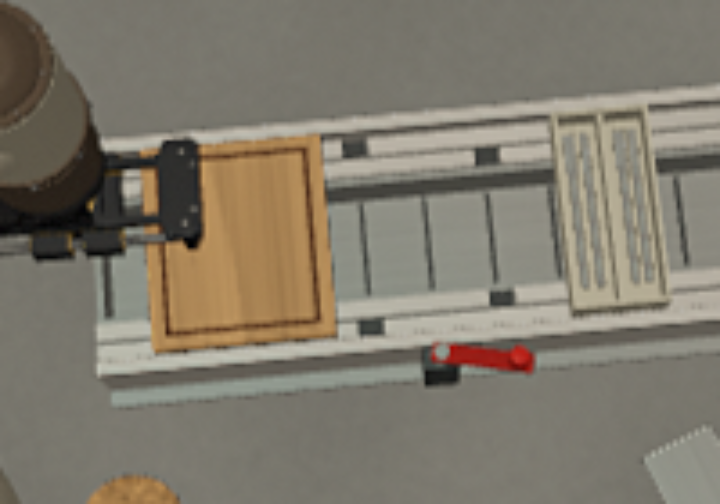

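The shut fingers stand above the open space just outside the board's outer edge, and nothing near the gripper body reaches its height. I'll lower in slow steps.

```bash
python3 -m inch '[0,0,0.5,0,0,-0.03,0, 0,0,0.5,0,0,0,0, 0,0,0.35,0,0,0,0, 0,0,0.25,0,0,0,0, 0,0,0,0,0,0,0]'
python3 - <<'E'
from h import *
rep(tr(0,.25,.060))
E
```

```text
clock: 2.45
position: [0.5654, 0.2249, 0.0745]
tool_rot: [-3.127, -0.139, -0.036]
contact_force: [0.1, -1.1, 0.4]
gripper_width: 0.0004
t 2.45 p [0.5654 0.2249 0.0745] trough 0.010412971314510437 0.26865343764706734 yaw 0.08847176073481447 tilt [ 0.0225  0.0121 -0.9997] F [ 0.0688 -1.083   0.4232] w 0.00039141054815150245
units [-0.2713  0.4685  0.3517]
```

```bash
python3 -m inch '[-0.2,0.15,0.15,-0.02,-0.047,0.01,0, -0.1,0,0.15,0,0,0,0, 0,0,0,0,0,0,0]'
python3 - <<'E'
from h import *
rep(tr(0,.25,.060))
E
```

```text
clock: 2.7
position: [0.5553, 0.2189, 0.0651]
tool_rot: [-3.137, -0.132, -0.006]
contact_force: [0.1, -0.1, 0.3]
gripper_width: 0.0004
t 2.7 p [0.5553 0.2189 0.0651] trough -0.00011477067491469724 0.2635556001179386 yaw 0.0840196492183958 tilt [ 0.0035  0.0023 -1.    ] F [ 0.0801 -0.1222  0.2652] w 0.0004044965932887042
units [0.002  0.3392 0.1277]
```

```bash
python3 -m inch '[0,0.1,0.1,0,0,0,0, 0,0.15,0,0,0,0,0, 0,0.15,0,0,0,0,0, 0,0.15,0,0,0,0,0, 0,0.15,0,0,0,0,0]'
python3 - <<'E'
from h import *
rep(tr(0,.09,.060))
E
```

```text
clock: 3.12
position: [0.559, 0.1904, 0.0628]
tool_rot: [-3.134, -0.135, -0.012]
contact_force: [0.5, 1.9, -0.1]
gripper_width: 0.0006
t 3.12 p [0.559  0.1904 0.0628] trough 0.0011373188752983134 0.23482870120908747 yaw 0.0858345641973907 tilt [ 0.0077  0.0052 -1.    ] F [ 0.5055  1.8553 -0.0504] w 0.0006004440460038952
units [-0.0393  3.6209  0.0537]
```

```bash
python3 -m inch '[-0.02,0.2,0.03,0,-0.01,0,0, 0,0.2,0,0,0,0,0, 0,0.2,0,0,0,0,0, 0,0.2,0,0,0,0,0, 0,0.2,0,0,0,0,0, 0,0.2,0,0,0,0,0, 0,0.2,0,0,0,0,0, 0,0.2,0,0,0,0,0, 0,0.2,0,0,0,0,0,0,0.1,0,0,0,0,0]'
python3 - <<'E'
from h import *
rep(tr(0,.09,.060))
im=env.grab_frame('top')[:,:,::-1];cv2.imwrite('pics/t2.png',cv2.resize(im[90:230,140:340],None,fx=3.6,fy=3.6))
E
```

```text
clock: 3.95
position: [0.5673, 0.1073, 0.063]
tool_rot: [-3.13, -0.133, -0.013]
contact_force: [-0.4, 2.4, 0.1]
gripper_width: 0.0003
t 3.95 p [0.5673 0.1073 0.063 ] trough 0.002568789706548955 0.15135748803347035 yaw 0.08493710501521223 tilt [ 0.0079  0.0089 -0.9999] F [-0.3561  2.3635  0.0824] w 0.00028972473699885864
units [-0.0678  1.5344  0.0614]
```

View pics/t2.png

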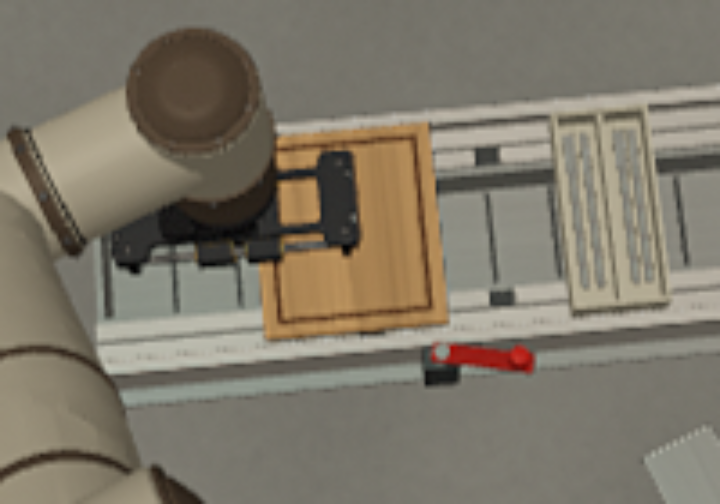

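The board slides level, and its leading edge now runs from (430,122) to (448,322). I'll work out the distance left to the seat.

```bash
python3 - <<'E'
from h import *
for U,V in[(430,122),(448,322)]:
    p=pt('top',140+(U+.5)/3.6-.5,90+(V+.5)/3.6-.5,.084);q=p-seat;print(p,q@X,q@Y+.075)
E
python3 -m inch '[-0.04,0.15,0.05,-0.015,-0.015,0,0, 0,0.15,0,0,0,0,0, 0,0.15,0,0,0,0,0, 0,0.15,0,0,0,0,0, 0,0.12,0,0,0,0,0, 0,0.1,0,0,0,0,0]'
python3 - <<'E'
from h import *
rep(tr(0,.09,.060))
im=env.grab_frame('top')[:,:,::-1];cv2.imwrite('pics/t3.png',cv2.resize(im[90:230,140:340],None,fx=3.6,fy=3.6))
E
```

```text
[ 0.66514309 -0.04649691  0.084     ] 0.0873088151336332 0.06493010669446793
[ 0.49479418 -0.05926083  0.084     ] -0.08351185968587806 0.06633286292399422
clock: 4.5
position: [0.5695, 0.0725, 0.0615]
tool_rot: [-3.138, -0.136, -0.004]
contact_force: [-0.2, 3.9, 1.8]
gripper_width: 0.0006
t 4.5 p [0.5695 0.0725 0.0615] trough 0.0019090456645476936 0.11643465435635382 yaw 0.08655438723694883 tilt [ 0.0025  0.0008 -1.    ] F [-0.2207  3.8634  1.7739] w 0.0005650257073908459
units [-0.0502  0.6607  0.0366]
```

View pics/t3.png

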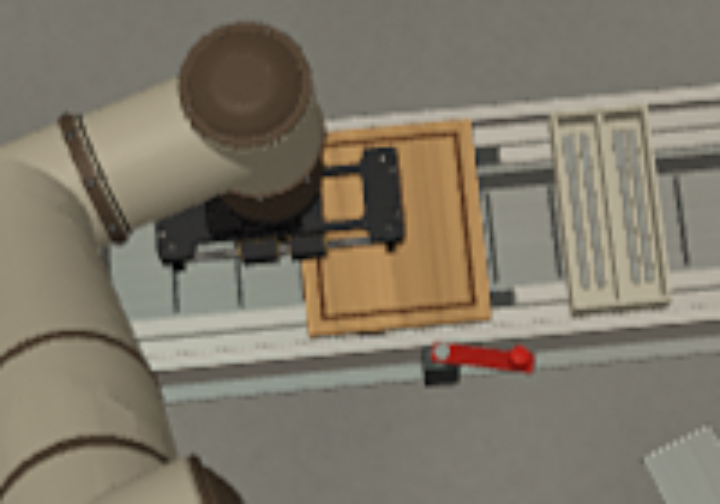

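About 30 mm to go (tool reading at the seat ≈ 0.086). I'll continue slower.

```bash
python3 -m inch '[-0.02,0.1,0.02,0,0,0,0, 0,0.1,0,0,0,0,0, 0,0.1,0,0,0,0,0, 0,0.1,0,0,0,0,0, 0,0.08,0,0,0,0,0]'
python3 - <<'E'
from h import *
rep(tr(0,.086,.060))
E
```

```text
clock: 4.97
position: [0.5709, 0.0516, 0.0612]
tool_rot: [-3.137, -0.136, -0.006]
contact_force: [-0.1, 3.4, 3.1]
gripper_width: 0.0006
t 4.97 p [0.5709 0.0516 0.0612] trough 0.0015676533059264665 0.09548171602840878 yaw 0.086903555761319 tilt [ 0.0038  0.0013 -1.    ] F [-0.1267  3.3809  3.088 ] w 0.0005957776489533161
units [-0.0402  0.2369  0.0293]
```

```bash
python3 -m inch '[0,0.05,0,0,0,0,0, 0,0.05,0,0,0,0,0, 0,0.05,0,0,0,0,0]'
python3 -m inch '[0,0.05,0,0,0,0,0]'
python3 -m inch '[0,0.05,0,0,0,0,0]'
python3 - <<'E'
from h import *
rep(tr(0,.086,.060))
E
```

```text
clock: 5.22
position: [0.5712, 0.0446, 0.0611]
tool_rot: [-3.138, -0.136, -0.005]
contact_force: [-0.0, 3.2, -0.6]
gripper_width: 0.0002
clock: 5.3
position: [0.5708, 0.042, 0.0606]
tool_rot: [-3.138, -0.135, -0.003]
contact_force: [1.1, 2.2, 1.4]
gripper_width: 0.0004
clock: 5.38
position: [0.5709, 0.0397, 0.0604]
tool_rot: [-3.138, -0.135, -0.002]
contact_force: [0.4, 3.4, 1.4]
gripper_width: 0.0008
t 5.38 p [0.5709 0.0397 0.0604] trough 0.0005274500243171896 0.08366238878538593 yaw 0.08621389725748317 tilt [ 0.0014  0.0006 -1.    ] F [0.4495 3.4017 1.4384] w 0.0007539336833041782
units [-0.013  -0.0585  0.0107]
```

```bash
python3 -m inch '[0,0.05,0,0,0,0,0]'
python3 -m inch '[0,0.05,0,0,0,0,0]'
python3 - <<'E'
from h import *
rep(tr(0,.086,.060))
im=env.grab_frame('scene')[:,:,::-1];cv2.imwrite('pics/s4.png',cv2.resize(im[90:300,150:420],None,fx=2.8,fy=2.8))
im=env.grab_frame('top')[:,:,::-1];cv2.imwrite('pics/t4.png',cv2.resize(im[90:230,140:340],None,fx=3.6,fy=3.6))
E
```

```text
clock: 5.47
position: [0.5711, 0.0376, 0.0603]
tool_rot: [-3.138, -0.135, -0.002]
contact_force: [-1.2, 5.4, 2.2]
gripper_width: 0.001
clock: 5.55
position: [0.5712, 0.0374, 0.0603]
tool_rot: [-3.135, -0.133, -0.004]
contact_force: [-5.3, 18.8, 5.6]
gripper_width: 0.0006
t 5.55 p [0.5712 0.0374 0.0603] trough 0.0006858388739003165 0.08129260477125584 yaw 0.08495459201630669 tilt [ 0.0021  0.004  -1.    ] F [-5.3189 18.7665  5.5527] w 0.000579626091337007
units [-0.0169 -0.1177  0.0088]
```

View pics/s4.png

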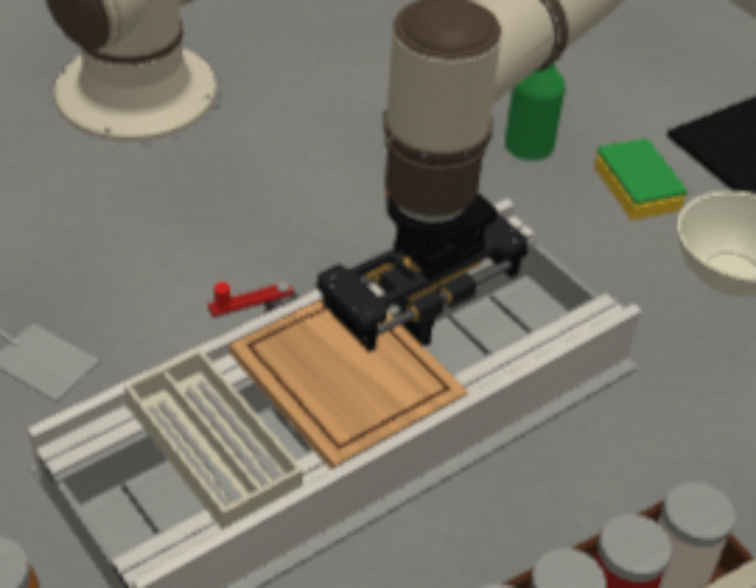

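View pics/t4.png

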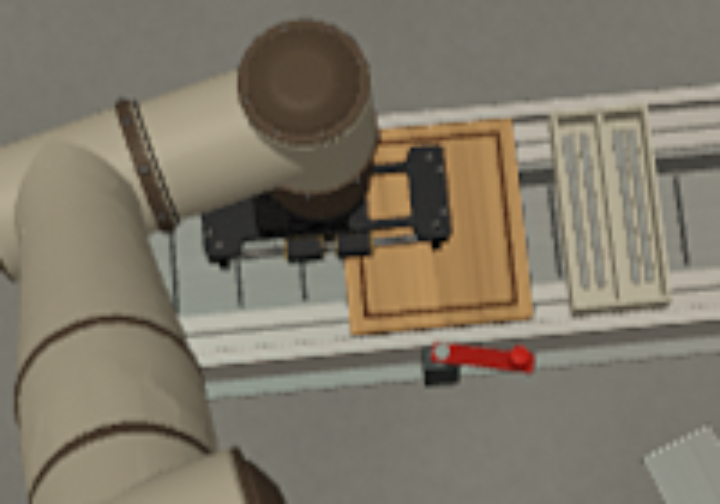

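The force jumped from 3 to 19 N while the tool stood still, so the notch stopped the board. I'll back off and rise clear, then check the height across both views.

```bash
python3 -m inch '[0,-0.25,0,0,0,0,0, 0,-0.4,0,0,0,0,0, 0,0,-0.6,0,0,0,0, 0,0,-0.8,0,0,0,0, 0,0,-0.8,0,0,0,0, -0.5,-0.8,-0.8,0,0,0,0,-0.8,-0.5,0,0,0,0,0,-0.9,0,0,0,0,0,0,-0.9,0,0,0,0,0,0]'
python3 - <<'E'
from h import *
rep(list(piv-.1*X-.06*Y+[0,0,.2]))
im=env.grab_frame('scene')[:,:,::-1];cv2.imwrite('pics/s5r.png',im);cv2.imwrite('pics/s5.png',cv2.resize(im[170:290,170:350],None,fx=4.4,fy=4.4,interpolation=cv2.INTER_CUBIC))
im=env.grab_frame('top')[:,:,::-1];cv2.imwrite('pics/t5r.png',im);cv2.imwrite('pics/t5.png',cv2.resize(im[100:215,190:340],None,fx=5,fy=5,interpolation=cv2.INTER_CUBIC))
E
```

```text
clock: 6.4
position: [0.4429, 0.1002, 0.1758]
tool_rot: [3.132, 0.125, -0.019]
contact_force: [-0.2, 0.8, 0.4]
gripper_width: 0.0006
t 6.4 p [0.4429 0.1002 0.1758] trough -0.12205334901642438 0.1545181044102117 yaw 0.07977931753628265 tilt [-0.0121 -0.008  -0.9999] F [-0.2015  0.8394  0.4284] w 0.0006060390200192823
units [-2.1632  5.373  -0.5398]
```

View pics/s5.png

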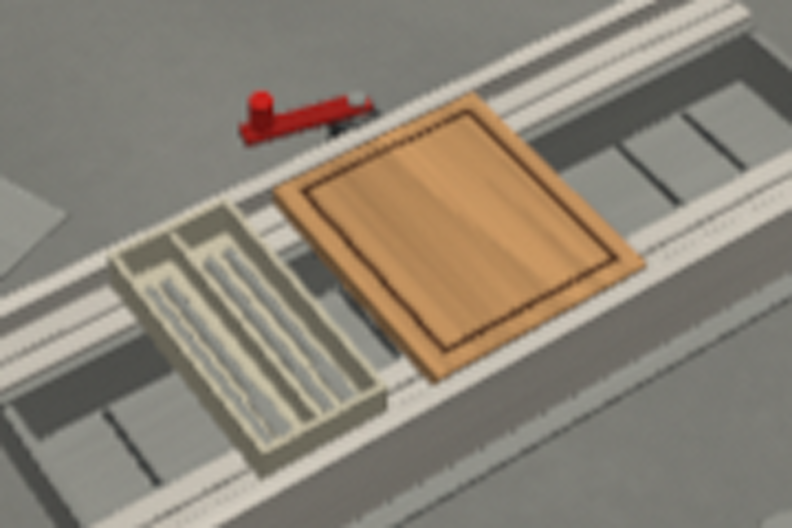

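View pics/t5.png

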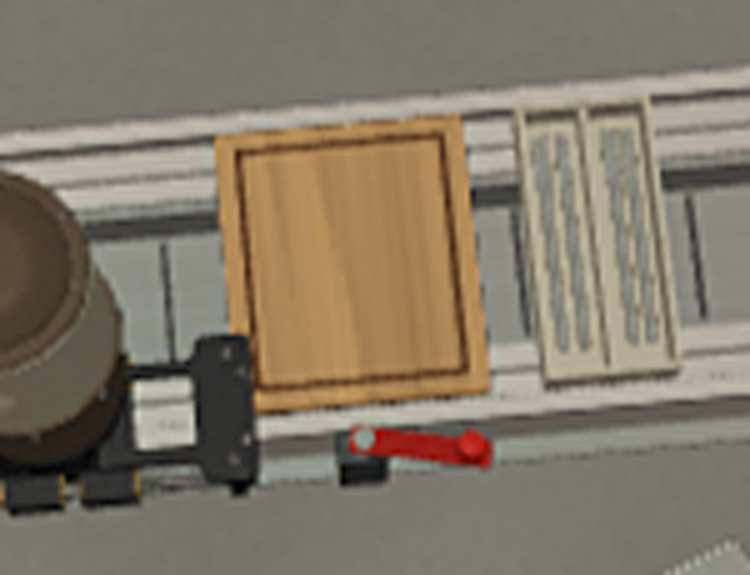

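The board sits squarely below the far wall top, clear of the tray. Now I'll triangulate its corners.

Run:
```python
from h import *
def tri(a,b):
    o1,d1=ray('top',*a);o2,d2=ray('scene',*b)
    s=np.linalg.lstsq(np.c_[d1,-d2],o2-o1,rcond=None)[0];p1=o1+d1*s[0];p2=o2+d2*s[1];return (p1+p2)/2,np.linalg.norm(p1-p2)
T=lambda U,V:(190+(U+.5)/5-.5,100+(V+.5)/5-.5)
S=lambda U,V:(170+(U+.5)/4.4-.5,170+(V+.5)/4.4-.5)
Z=[]
for n,a,b in[('++',(216,137),(643,264)),('+-',(461,116),(437,368)),('--',(490,388),(275,188)),('-+',(255,410),(475,95))]:
    p,e=tri(T(*a),S(*b));q=p-seat;print(n,p,e,q@X,q@Y);Z.append(p)
Z=np.array(Z);print(Z.mean(0),((Z.mean(0)-seat)@Y))
T0=lambda U,V:(150+(U+.5)/3.6-.5,100+(V+.5)/3.6-.5)
S0=lambda U,V:(150+(U+.5)/3.3-.5,155+(V+.5)/3.3-.5)
print('before',np.mean([tri(T0(*a),S0(*b))[0] for a,b in[((106,115),(700,158)),((284,99),(567,232)),((300,296),(433,107)),((120,314),(573,45))]],0))
```

```text
++ [0.65734353 0.03223457 0.0774005 ] 4.520588585837528e-05 0.08606331145368142 0.06903718000549168
+- [ 0.66745621 -0.11382217  0.0829563 ] 0.0012599202849439173 0.08403238471974527 -0.07735515315371137
-- [ 0.50126058 -0.12751433  0.07902834] 0.001428221225700468 -0.08272625691164645 -0.07722176959063701
-+ [0.49127906 0.0137464  0.07978467] 0.010122760957224398 -0.08096223362332398 0.06438018419261603
[ 0.57933484 -0.04883888  0.07979245] -0.005289889636560168
before [0.56555153 0.1125791  0.08320241]
```

The height mean is 79.8 mm against 83.2 before (nominally 78 and 84), and the force stop agrees, so the board has dropped. Next is the keeper: I'll go to a spot about 30 mm behind the knob (0.430,-0.1105) with yaw -0.14.

```bash
python3 -m inch '[0,0.7,0,0.016,0.024,0.11,0, 0,0.8,0,0,0,0.11,0, 0,0.9,0,0,0,0.11,0, 0,0.9,0,0,0,0.11,0, 0,0.9,0,0,0,0,0, 0,0.6,0,0,0,0,0]'
python3 - <<'E'
from h import *
rep([.430,-.1105,.1])
E
```

```text
clock: 7.0
position: [0.4269, -0.0976, 0.1755]
tool_rot: [3.129, -0.213, -0.01]
contact_force: [-0.1, 0.6, -0.7]
gripper_width: 0.0002
t 7.0 p [ 0.4269 -0.0976  0.1755] trough -0.15435810533833008 -0.04124280555159816 yaw -0.13583577307414033 tilt [-0.007  -0.0051 -1.    ] F [-0.1301  0.5549 -0.6574] w 0.00024111832374203496
units [0.1324 0.2977 1.8887]
```

```bash
python3 -m inch '[0.05,0.25,0.4,0.005,0.01,0,0, 0,0,0.6,0,0,0,0, 0,0,0.5,0,0,0,0, 0,0,0.3,0,0,0,0,0,0,0,0,0,0,0]'
python3 - <<'E'
from h import *
rep([.430,-.1105,.1])
im=env.grab_frame('scene')[:,:,::-1];cv2.imwrite('pics/s6.png',cv2.resize(im[130:250,170:350],None,fx=4,fy=4,interpolation=cv2.INTER_CUBIC))
im=env.grab_frame('top')[:,:,::-1];cv2.imwrite('pics/t6.png',cv2.resize(im[100:215,190:340],None,fx=4,fy=4,interpolation=cv2.INTER_CUBIC))
E
```

```text
clock: 7.42
position: [0.4254, -0.1165, 0.1009]
tool_rot: [3.125, -0.231, -0.005]
contact_force: [-0.4, -0.2, -0.2]
gripper_width: 0.0003
t 7.42 p [ 0.4254 -0.1165  0.1009] trough -0.157393176313752 -0.05996855904029007 yaw -0.14732931217243161 tilt [-0.0039 -0.0073 -1.    ] F [-0.4446 -0.2095 -0.1698] w 0.00028971447265881725
units [ 0.0913 -0.1656  0.0209]
```

View pics/s6.png

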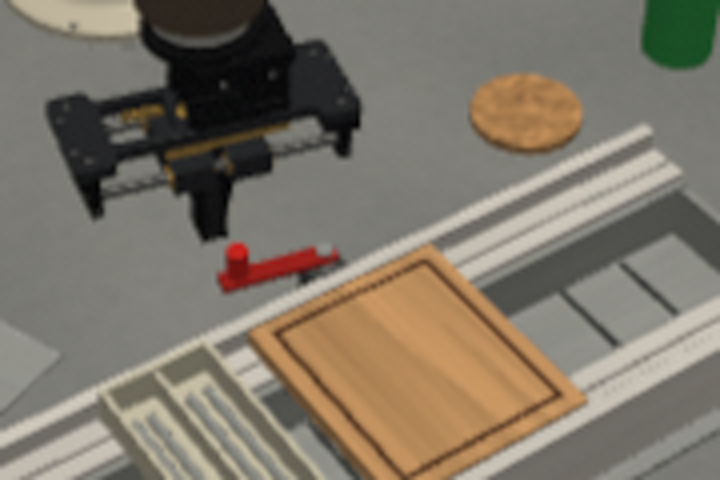

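View pics/t6.png

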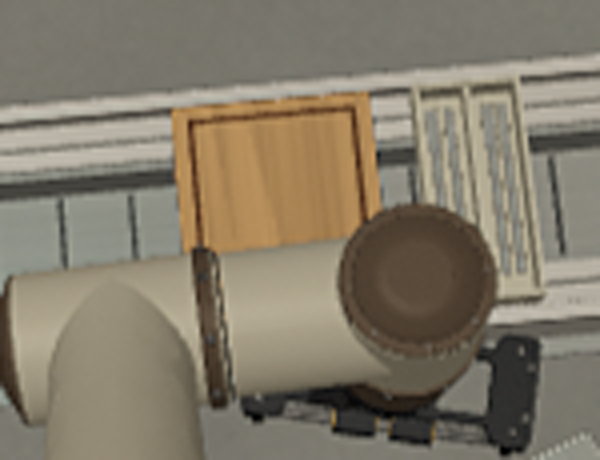

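The fingertip is just outside the knob at about the right height. I'll close in to contact and start the arc.

```bash
python3 -m inch '[0.15,-0.13,0,0,0,0,0, 0.13,-0.03,0,0,0,0,0, 0.1,0,0,0,0,0,0, 0.15,0.03,0,0,0,-0.2,0, 0.155,0.035,0,0,0,-0.2,0]'
cat >> h.py <<'E'
def kee():
    s=env.state();r=R.from_rotvec(s['tool_rot']).as_matrix();d=(s['position']-piv)[:2]
    yaw=np.arctan2(r[1,0],r[0,0]);t=r[:2,0];n=r[:2,1]
    print('t',round(s['clock'],2),'tan',d@t*1e3,'rad',d@n*1e3,'yaw',yaw,'=keeper?',yaw-th,'z',s['position'][2],'tilt',r[:,2]@r[:,0:2] if 0 else r[:2,2],'F',s['contact_force'])
E
python3 -c "
from h import *
kee()"
```

```text
clock: 7.93
position: [0.458, -0.1147, 0.1064]
tool_rot: [3.132, 0.098, 0.005]
contact_force: [-1.1, -0.5, 0.3]
gripper_width: 0.0005
t 7.93 tan -14.515574367701447 rad 61.22428943566255 yaw 0.06270088124875117 =keeper? -0.020299118751248832 z 0.10639336177786843 tilt [ 0.00329246 -0.00782387] F [-1.12746062 -0.50111763  0.27988286]
```

```bash
python3 -m inch '[0.13,0.045,0.1,0.016,-0.006,-0.2,0, 0.15,0.035,0.03,0,0,-0.2,0, 0.15,0.035,0,0,0,-0.2,0, 0.15,0.035,0,0,0,-0.2,0]'
python3 -c "
from h import *
kee()"
```

```text
clock: 8.27
position: [0.4837, -0.1151, 0.103]
tool_rot: [-3.049, -0.754, 0.002]
contact_force: [-1.3, 0.3, -0.6]
gripper_width: 0.0005
t 8.27 tan -15.787840342197365 rad 62.21117515336934 yaw 0.4844882068014887 =keeper? 0.40148820680148867 z 0.1030459031137245 tilt [-1.52110967e-03  6.29887189e-05] F [-1.28381847  0.30459751 -0.57633831]
```

Tracking well; I'll continue the same arc.

```bash
python3 -m inch '[0.15,0.035,0.02,0,0,-0.2,0, 0.15,0.035,0.02,0,0,-0.2,0, 0.15,0.035,0,0,0,-0.2,0, 0.15,0.035,0,0,0,-0.2,0]'
python3 -c "
from h import *
kee()"
```

```text
clock: 8.6
position: [0.508, -0.105, 0.103]
tool_rot: [-2.824, -1.375, 0.005]
contact_force: [-1.0, -0.5, -1.0]
gripper_width: 0.0006
t 8.6 tan -16.898110465134273 rad 63.183427834429125 yaw 0.9059817128736325 =keeper? 0.8229817128736325 z 0.10300015030686496 tilt [-0.00324148 -0.00057152] F [-0.97340377 -0.50595026 -0.95565434]
```

```bash
python3 -m inch '[0.17,0.02,0.02,0,0,-0.2,0, 0.16,0.03,0.02,0,0,-0.2,0, 0.15,0.03,0,0,0,-0.2,0, 0.15,0.03,0,0,0,-0.2,0]'
python3 - <<'E'
from h import *
kee()
im=env.grab_frame('scene')[:,:,::-1];cv2.imwrite('pics/s7.png',cv2.resize(im[130:280,170:350],None,fx=4,fy=4,interpolation=cv2.INTER_CUBIC))
E
```

```text
clock: 8.93
position: [0.5264, -0.0846, 0.1031]
tool_rot: [-2.474, -1.935, 0.007]
contact_force: [-0.4, -0.3, -0.7]
gripper_width: 0.0009
t 8.93 tan -17.12888815156264 rad 63.68122719532318 yaw 1.3278983346833761 =keeper? 1.2448983346833762 z 0.10314932236509301 tilt [-0.00392468 -0.00193401] F [-0.38464309 -0.30266558 -0.72913025]
```

View pics/s7.png

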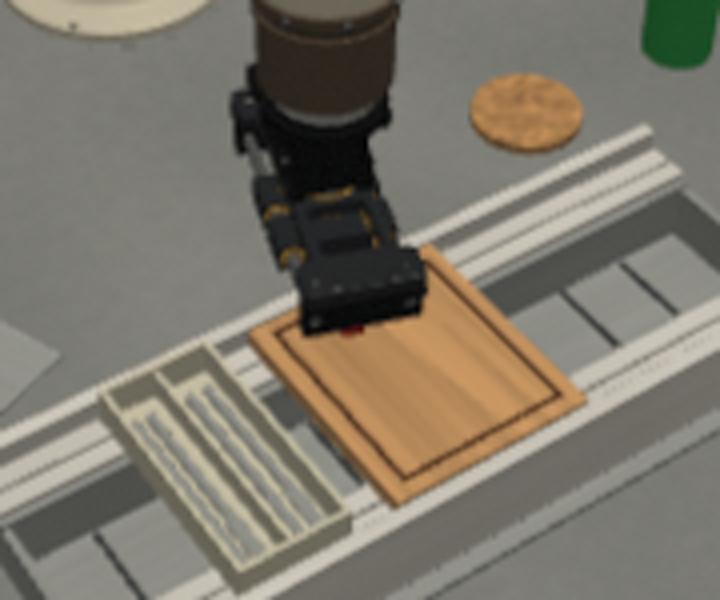

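The red arm tip shows over the board at (350,330), so it passes freely over it. About 0.33 rad remains, to the stop.

```bash
python3 -m inch '[0.16,0.02,0.02,0,0,-0.2,0, 0.16,0.02,0.02,0,0,-0.2,0, 0.15,0.02,0,0,0,-0.2,0]'
python3 -c "
from h import *
kee()"
python3 -m inch '[0.1,0,0,0,0,0,0]'
python3 -m inch '[0.05,0,0,0,0,0,0]'
python3 -c "
from h import *
kee()"
```

```text
clock: 9.23
position: [0.5337, -0.0658, 0.1032]
tool_rot: [2.144, 2.295, -0.005]
contact_force: [-0.7, -1.0, -0.4]
gripper_width: 0.0004
t 9.23 tan -17.470204757656333 rad 63.91433069539307 yaw 1.6385617158849979 =keeper? 1.555561715884998 z 0.10319670488462737 tilt [-0.00168185 -0.00305084] F [-0.70035693 -0.99873978 -0.4477909 ]
clock: 9.32
position: [0.5336, -0.0634, 0.1036]
tool_rot: [2.141, 2.296, -0.011]
contact_force: [2.8, -22.7, -7.0]
gripper_width: 0.0004
clock: 9.4
position: [0.5336, -0.0638, 0.1036]
tool_rot: [2.141, 2.292, -0.017]
contact_force: [4.0, -14.3, -4.7]
gripper_width: 0.0004
t 9.4 tan -15.504200461923611 rad 63.98479832371835 yaw 1.6386124513850024 =keeper? 1.5556124513850025 z 0.10357714560786771 tilt [-0.00357814 -0.01153536] F [  3.95983968 -14.26609057  -4.68142098]
```

The keeper is hard against its stop (a 23 N reaction). I'll back off, rise, and look.

```bash
python3 -m inch '[-0.15,0,0,0,0,0,0, -0.2,0,0,0,0,0,0, 0,0,-0.5,0,0,0,0, 0,0,-0.8,0,0,0,0, 0,0,-0.8,0,0,0,0, -0.8,-0.3,-0.5,0,0,0,0, -0.8,-0.8,0,0,0,0,0, -0.5,-0.9,0,0,0,0,0, 0,-0.9,0,0,0,0,0, 0,-0.5,0,0,0,0,0]'
python3 - <<'E'
from h import *
kee();print(env.state()['position'])
im=env.grab_frame('scene')[:,:,::-1];cv2.imwrite('pics/s8.png',cv2.resize(im[150:300,150:350],None,fx=3.9,fy=3.9,interpolation=cv2.INTER_CUBIC))
im=env.grab_frame('top')[:,:,::-1];cv2.imwrite('pics/t8.png',cv2.resize(im[100:215,190:340],None,fx=4,fy=4,interpolation=cv2.INTER_CUBIC))
E
```

```text
clock: 10.23
position: [0.4063, -0.1528, 0.2162]
tool_rot: [2.176, 2.215, -0.032]
contact_force: [-0.7, 0.4, 1.2]
gripper_width: 0.0002
t 10.23 tan -98.90442635316386 rad -64.13764412827143 yaw 1.5880008028372776 =keeper? 1.5050008028372777 z 0.21623408773389038 tilt [ 0.01165234 -0.04023932] F [-0.66797096  0.43935041  1.20196929]
[ 0.40631476 -0.15277345  0.21623409]
```

View pics/s8.png

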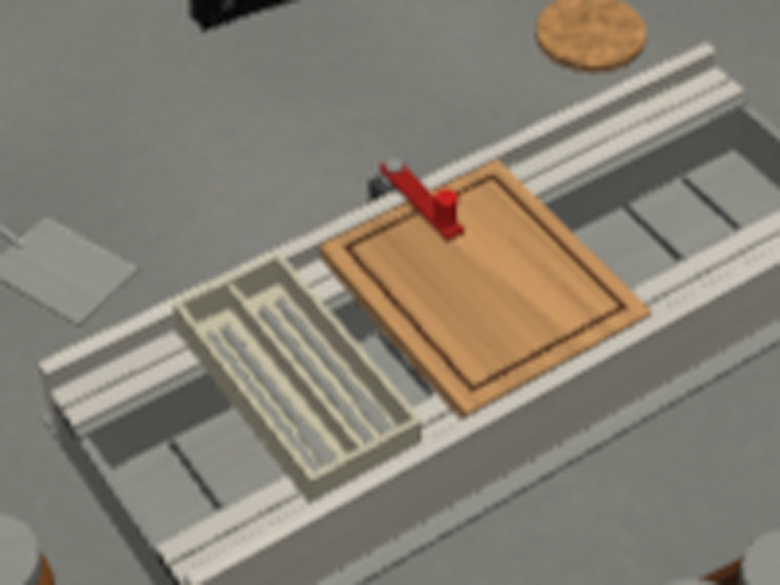

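View pics/t8.png

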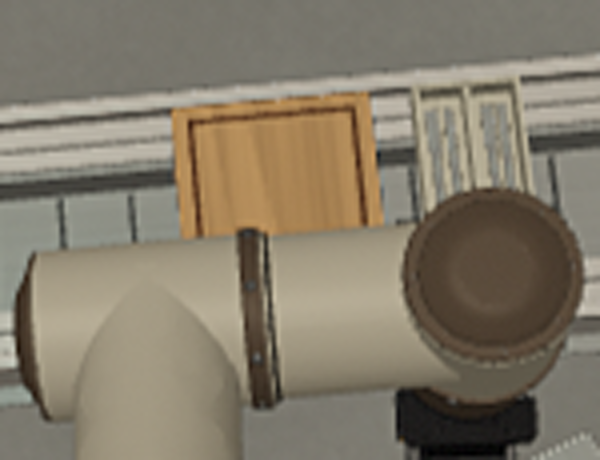

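The scene picture shows the keeper across the board, pivot at (393,166) and knob at (446,205), and the board still seated. I'll measure the keeper angle and compare the tray with the first picture.

Run:
```python
from h import *
S=lambda U,V,z:pt('scene',150+(U+.5)/3.9-.5,150+(V+.5)/3.9-.5,z)
k=S(446,196,.112);a=S(393,165,.088)
d=k-a;print(k,a,np.linalg.norm(d[:2]),np.arctan2(d[1],d[0])-th+np.pi/2)
now=cv2.cvtColor(env.grab_frame('scene')[:,:,::-1].copy(),cv2.COLOR_BGR2GRAY).astype(np.float32)
old=cv2.cvtColor(cv2.imread('pics/scene0.png'),cv2.COLOR_BGR2GRAY).astype(np.float32)
for n,(a,b,c,e) in dict(tray=(215,280,193,262),mug=(235,290,70,115),jar=(280,328,130,170),coaster=(145,172,285,320),spat=(180,235,105,185),bowl=(155,198,388,442)).items():
    print(n,cv2.phaseCorrelate(old[a:b,c:e],now[a:b,c:e])[0],np.abs(old[a:b,c:e]-now[a:b,c:e]).mean())
env.close_job()
```

```text
[ 0.5302899  -0.04734217  0.112     ] [ 0.46630356 -0.05208985  0.088     ] 0.06416222916737505 1.561858987776717
tray (0.015054072742870517, -0.1184419933930485) 9.072464
mug (0.40717578603881677, -0.043145102457575746) 3.1333334
jar (0.015507774227472737, -0.0030029144552550235) 3.6536458
coaster (0.035392043108853244, 0.7517389726948966) 4.7608466
spat (-0.023571764475768475, 0.01562879263198269) 4.2897725
bowl (-0.0028624033623749767, 0.5008507709867871) 4.4621015
the job is handed in; nothing more can be done
```

I pushed the board along the rails with the shut fingertips until it dropped into the notches, then swung the red keeper by its knob fully across it. The job was handed in at about 10 s of the 54 s allowed; no verdict is reported.

**Board:** it met a hard stop in the notch, with the push force rising from 3–5 N to 19 N while the tool stood still. Its top measured about 80 mm high, against 83 mm before the drop.

**Keeper:** it passed freely over the board and met its stop with a 23 N reaction. The final picture gives its angle as 1.56 rad, though I did not measure the board's height again after locking.

**Everything else:** the tray and the bystanders I compared (mug, jar, coaster, spatula, bowl) shifted less than 1 pixel between the first and last pictures. I did not compare the sponge or the soap. The gripper ended raised and clear of everything.

**Where checks disagreed:**
- The board came to rest about 5 mm along the rails from my picture-based estimate of the seat. I took this as error in that estimate, because nothing but the notch could have stopped the board there.
- One corner of the board triangulated poorly, with a 10 mm gap between rays (the gripper hid that corner in the top view). The height average includes it.

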